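# Hold the bias-test lever through the valve cage window

## Robot

A 7-joint arm with a two-finger parallel gripper is mounted at the origin on the work surface. World frame = base frame: x ahead of the robot, y to its left, z up, the work surface at z = 0. Lengths are in m, angles in rad, forces in N, time in s.
With the tool pointing down it reaches from about 0.425 to 0.925 m from the base axis. Payload 6.8 kg.
Tool frame: the origin (TCP) lies between the finger pads; the fingertips stand 22 mm ahead of it and the grasp point (between the pads) lies 3 mm ahead of it; z points along the fingers, y is the direction in which the jaws open and shut (so a half turn about z gives the same grasp; the last joint's range is limited). The gripper opens to 85 mm and grips with 20 to 120 N. Pads are 22 mm wide; open, the fingers measure 114 mm over their backs; the gripper's body (76 mm by 85 mm) begins 54 mm behind the grasp point. The pads swing forward as they close: fully open they stand 13 mm farther back than shut.
Start: joints at [1.12, 0.477, 0.022, 1.555, -0.011, 1.109, -0.083], TCP at [0.227, -0.636, 0.253] pointing down, gripper open.
Joint ranges: [-2.96, 2.96], [-0.34, 2.1], [-1.41, 1.46], [0.24, 2.44], [-1.37, 4.51], [0.17, 1.92], [-2.96, 2.96]. Speed limits (rad/s): [2.39, 2.39, 3.14, 3.14, 3.14, 3.14, 3.14].

## Interface

Orientations are given as a unit quaternion [w, x, y, z].
In Python, from station import bot gives the robot as it stands. The module is installed in compiled form; this text tells all that it offers.
- The arm moves only by the tool drive_tool, never from a script. Its argument "series" is one flat list of numbers, 7 for each row, row after row: the opening, from -1 (shut) to 1 (fully open), then the shift along the tool's x, y, z in mm, then the turn, a rotation vector about the tool's x, y, z in rad. In form: [jaw, x, y, z, wx, wy, wz, jaw, x, y, z, wx, wy, wz, ...]. A call has 1 to 12 rows; each row shifts and turns the commanded pose from where the row before left it, along the tool's axes as they then stand; what a row does not reach is not made up. A row lasts 1/8 s, in which the tool goes at most 62.5 mm and 10.7 degrees, less where a joint would pass 70% of its speed; a pose out of reach is approached as far as the arm can. A call with a gripper value outside its range is refused whole. The fingers move at their own pace and stop on an object; "force" is the grip in N (left out, the last holds). Time passes only in rows, so rows that do not move let the fingers close. It gives the time, the measured TCP pose, the force and the opening at its end, in the units of the state.
- bot.get_obs(): the state, without advancing time (a new reading comes with each control period).
- bot.read_camera(name): name is "scene" or "top" or "wrist"; returns a dict with "pixels" (480x640x3 uint8, blue, green, red), "camera_matrix" (3x3 intrinsics, pixels), "rvec" (rotation vector, rad) and "tvec" (3), from world to camera coordinates, as OpenCV has them. Camera axes: x right, y down, z forward; pixel columns grow to the right and rows downward; lengths in m; the calibration is good to about 2 mm. The wrist camera is an equidistant fisheye: a pixel r from the principal point sees the ray r / f radians off the axis. A picture is of the moment at which its call begins. There is no depth.
- bot.hand_in(): hands the job in, once; it reports no verdict.
The state is a dict: "t": time; "q": joint angles; "joint_vel": joint speeds; "joint_torque": joint torques, N m; "eef_pos": TCP position; "tool_rot": TCP orientation; "contact_force": force on the tool from outside, world axes, zero at the start; "torque": the same for the moment, N m; "gripper_width": opening from 0.0 (shut) to 1.0 (fully open).
Only numpy, scipy, OpenCV 4.12 (cv2) and the standard library are available. Lean on these libraries where they do the work, as an engineer would, in place of code of your own. Each camera call takes 0.05 s, during which the arm holds its last target. There are 200 camera calls.

## Task

I have just fitted the valve with the orange damping ring and need both hands free to trim its bias: with the fingertips, reach down through the brass-framed window in the amplifier's cage and gently press that valve's white test lever (the one directly in front of it) all the way down. Keep it down: the program finishes while still holding the lever. Do not touch the cage, its window frames or the valves, do not press the other lever or take the cage off, and leave everything else on the desk as it is.

Things in the scene. Friction and masses are not known exactly. Their poses are not given: they have to be found in the camera images.
- amp: Valve headphone amplifier fixed to the desk, 340 (x) x 318 (y) mm, deck 70 mm above the desk. Origin: desk level, centre of its footprint; x points from its front panel to its rear (transformers), y to its left, z up. Lever pads at x = -45, y = +75 (left) or -75 mm (right); each output valve 100 mm behind its pad, at x = +55 mm. A meter on the deck for each lever: its needle swings as the lever goes down.
- lever_left (a joint): The left (+y) test lever: hinge angle, 0 up (at rest), 0.28 rad fully down on its stop. It is a spring lever hinged at its rear, 45 mm behind the pad centre; pressed straight down at the pad centre it takes 2 N to start and 6 N at the stop, after 13 mm of travel, and springs back up when let go.
- lever_right (a joint): The right (-y) test lever, the same.
- left_pad (a point): Centre of the upper face of the left lever's white finger pad (26 mm in amp x, 30 mm in amp y, 6 mm thick). The point moves with the lever: at rest 48 mm above the deck, 26 mm below the window's upper edge; on the stop 13 mm lower. The pad slopes 8 degrees up to the front at rest, 8 degrees down on the stop.
- right_pad (a point): The same point of the right lever.
- cage: Lift-off black wire cage standing loose on the amplifier's deck over the valves and levers, 200 (x) x 288 (y) mm, 74 mm high; origin at the centre of its underside, axes as the amplifier's. It may stand a few mm off centre. Its top, bars all over, has two rectangular windows with flat brass frames 7 mm wide.
- left_window (a point): Centre of the opening of the left window, at the height of the upper face of the cage's top, above the left lever. The opening is 66 mm (cage x) by 72 mm (cage y); the frame is 5 mm thick.
- right_window (a point): The same point of the right window, above the right lever.
- valve_new: The newly fitted glass valve, 22 mm across, with an orange damping ring (32 mm across, 13 mm high) round it; it stands in the left or the right output socket, under the cage's bars. Origin: centre of its foot, 80 mm above the desk; the glass is 55 mm high.
- valve_old: The other output valve, the same but with a black damping ring; in the other socket.
- earphone_case: Red earphone case, 70 x 100 x 31 mm; origin under its centre.
- player: Blue and dark music player stack, 74 x 125 x 31 mm; origin under its centre; lies to the right of the amplifier.
- screwdriver: Yellow-handled screwdriver, 150 mm long, lying to the left of the amplifier; origin under its middle.
- spare_valve: Spare glass valve without a ring standing on a white foot 34 mm across beside the amplifier, 65 mm high; origin under its foot.
- valve_carton: Cardboard valve carton with a red band, 42 x 42 x 85 mm, standing beside the amplifier; origin under its centre.
- mug: Blue mug, 80 mm across, 92 mm high; origin under its centre.

How it is judged:
On the way:
1. the test lever in front of the orange-ringed valve is pressed down to its stop (((y of valve_new in the frame of amp above 0 m and value of joint lever_left above 0.225 rad and value of joint lever_right below 0.04 rad) or (y of valve_new in the frame of amp below 0 m and value of joint lever_right above 0.225 rad and value of joint lever_left below 0.04 rad)) and contact force between the fingers and amp above 1.5 N), for 0.2 s.
At the end, for the whole second after the job is handed in: For the whole last second the fingers hold the lever in front of the orange-ringed valve down beyond 0.225 of its 0.28 rad with more than 1.5 N, the other lever is up (under 0.04 rad), the cage is within 4 mm and the other things within 20 mm of where they stood (all of step 1 and distance of cage from where it was at the start of the episode below 0.004 m and distance of each of earphone_case, player, screwdriver, spare_valve, valve_carton, mug from where it was at the start of the episode below 0.02 m); the arm keeps its last pose, push and grip.
It fails at once if the robot touches the cage or a window frame (more than 0.2 N), or the cage is shifted or lifted (more than 4 mm) (contact force between any of the fingers, the arm and cage above 0.2 N or distance of cage from where it was at the start of the episode above 0.004 m).
It fails at once if a valve in the amplifier is touched (contact force between any of the fingers, the arm and valve_new above 0.2 N or contact force between any of the fingers, the arm and valve_old above 0.2 N).
It fails at once if the wrong lever is pressed ((y of valve_new in the frame of amp above 0 m and value of joint lever_right above 0.06 rad) or (y of valve_new in the frame of amp below 0 m and value of joint lever_left above 0.06 rad)).
It fails at once if the lever is forced (more than 40 N) (contact force between the fingers and amp above 40 N).
It fails at once if a thing on the desk is picked up, pushed aside or knocked over (distance of any of earphone_case, player, screwdriver, spare_valve, valve_carton, mug from where it was at the start of the episode above 0.02 m or angle between any of earphone_case, player, spare_valve, valve_carton, mug's own z axis and vertical above 0.4 rad).
It also fails if it takes over 32 s, if anything falls off the work surface, if the arm or the gripper's body presses on something with over 40 N, if the wrist force passes 120 N, or if a joint passes its speed limit or range.

## Working session

There is one attempt and no reset: what is moved stays moved. The work goes in short steps, Python scripts to look and compute and a tool call to move; the robot and the scene stay as the last step left them, time stands still between calls to the robot, and variables do not carry over. Pictures are saved under pics/ and viewed, about 8 in all and at most 12, crops included, and the job is handed in when it is done.

Besides the shell and the picture viewer there is one more tool, called after "Emit:" as name(argument=value, ...) on one line, values as JSON. drive_tool: Moves the arm, as the interface text tells. Its arguments: {"type":"object","properties":{"series":{"type":"array"},"force":{"type":"number"}},"required":["series"]}

```bash
mkdir -p pics; python3 - <<'E'
from station import bot
import cv2,pickle
o=bot.get_obs();print({k:o[k] for k in('t','eef_pos','tool_rot','contact_force','gripper_width')})
for n in("scene","top"):
    c=bot.read_camera(n);pickle.dump(c,open(n+'.pkl','wb'));cv2.imwrite(f'pics/{n}0.png',c['pixels']);print(c['camera_matrix'],c['rvec'],c['tvec'])
E
```

```text
{'t': 0.0, 'eef_pos': array([ 0.22670121, -0.63521144,  0.25234735]), 'tool_rot': array([-8.73715421e-04,  9.85344580e-01,  1.70573293e-01, -2.17251035e-04]), 'contact_force': array([-0.15258896, -0.85077531, -0.91918604]), 'gripper_width': 0.997810911078117}
[[531.47523664   0.         329.82678715]
 [  0.         531.47523664 240.54532097]
 [  0.           0.           1.        ]] [ 2.00137418  1.1451174  -0.56461619] [-0.25744141 -0.218643    1.92409167]
[[437.09889381   0.         319.08100644]
 [  0.         437.09889381 233.29094107]
 [  0.           0.           1.        ]] [ 2.16132871 -2.19560795  0.09281763] [-0.02951616  0.5669131   1.15826691]
```

View pics/top0.png

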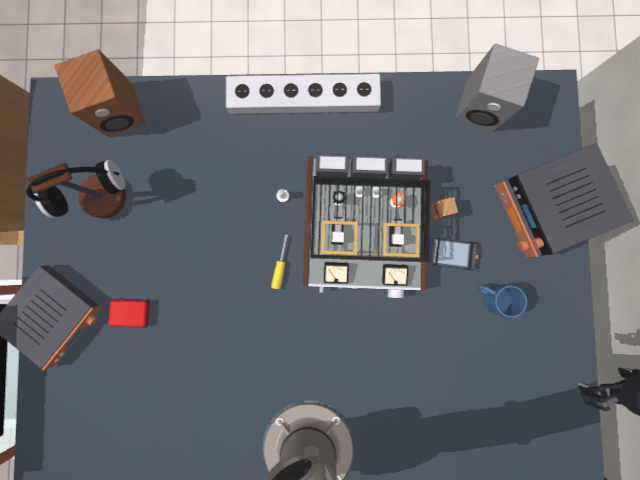

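View pics/scene0.png

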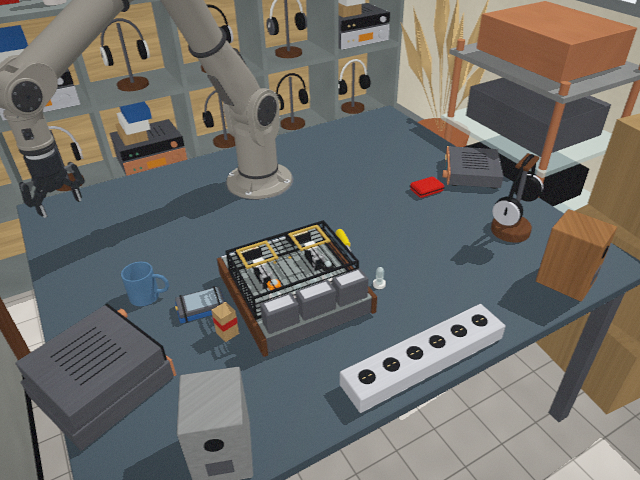

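The top view shows the orange ring at about (398,200), on the right, and the black ring at (339,198). The target is therefore the right lever, with its pad at about (398,239). I'll enlarge it.

```bash
python3 - <<'E'
import cv2,pickle
c=pickle.load(open('top.pkl','rb'))['pixels']
cv2.imwrite('pics/c1.png',cv2.resize(c[148:298,300:435],None,fx=5.9,fy=4,interpolation=cv2.INTER_CUBIC)[:, :] if 0 else cv2.resize(c[180:270,310:430],None,fx=6.5,fy=6.5,interpolation=cv2.INTER_CUBIC))
E
```

```text
(no output)
```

View pics/c1.png

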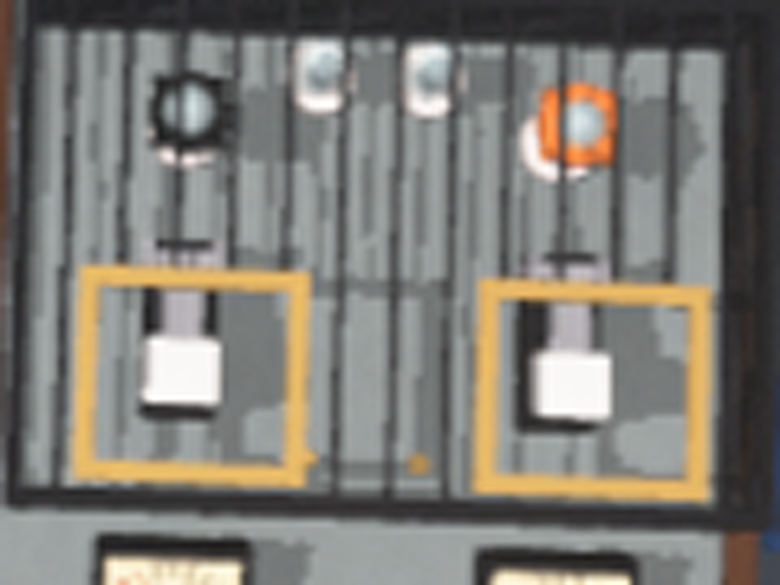

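```bash
cat > h.py <<'E'
import numpy as np,cv2
def bp(c,uv,z):
    uv=np.asarray(uv,float).reshape(-1,1,2);R=cv2.Rodrigues(np.array(c['rvec'],float))[0];t=np.array(c['tvec'],float).ravel()
    n=cv2.undistortPoints(uv,c['camera_matrix'],None).reshape(-1,2)
    d=np.c_[n,np.ones(len(n))]@R;C=-R.T@t
    return C+d*((z-C[2])/d[:,2])[:,None]
E
python3 - <<'E'
import pickle,numpy as np
from h import bp
c=pickle.load(open('top.pkl','rb'))
f=lambda p:(np.array(p)+.5)/6.5-.5+[310,180]
np.set_printoptions(precision=4,suppress=True)
L=bp(c,f([(99,287),(291,292),(287,465),(95,459)]),.144);R=bp(c,f([(498,300),(692,305),(690,484),(495,480)]),.144)
print(L,R);print('wc',L.mean(0),R.mean(0),'sizes',np.linalg.norm(np.diff(R,axis=0),axis=1))
P=bp(c,f([(181,371),(573,384)]),.118);print('pads',P)
d=P[0]-P[1];print('dist',np.linalg.norm(d),'yaw pads',np.arctan2(-d[0],d[1]))
d=L.mean(0)-R.mean(0);print('yaw win',np.linalg.norm(d),np.arctan2(-d[0],d[1]))
E
```

```text
[[ 0.5793 -0.0526  0.144 ]
 [ 0.5763 -0.1244  0.144 ]
 [ 0.5116 -0.1215  0.144 ]
 [ 0.515  -0.05    0.144 ]] [[ 0.5721 -0.2018  0.144 ]
 [ 0.5691 -0.2743  0.144 ]
 [ 0.5022 -0.2713  0.144 ]
 [ 0.5048 -0.1988  0.144 ]]
wc [ 0.5456 -0.0871  0.144 ] [ 0.537  -0.2365  0.144 ] sizes [0.0726 0.067  0.0726]
pads [[ 0.5493 -0.0838  0.118 ]
 [ 0.542  -0.2336  0.118 ]]
dist 0.15000492935774495 yaw pads -0.04898747034515823
yaw win 0.14967712893298085 -0.056961085929991176
```

Emit:
drive_tool(series=[-1,35.8,-22.6,0,0,0,0,-1,35.8,-22.6,0,0,0,0,-1,35.8,-22.6,0,0,0,0,-1,35.8,-22.6,0,0,0,0,-1,35.8,-22.6,0,0,0,0,-1,35.8,-22.6,0,0,0,0,-1,35.8,-22.6,0,0,0,0,-1,35.8,-22.6,0,0,0,0,-1,35.8,-22.6,0,0,0,0,-1,35.8,-22.6,0,0,0,0,-1,35.8,-22.6,0,0,0,0,-1,35.8,-22.6,0,0,0,0], force=40)

```text
t: 1.6
eef_pos: [0.5408, -0.2348, 0.2529]
tool_rot: [-0.0, 0.985, 0.17, -0.0]
contact_force: [0.3, -0.8, 0.3]
gripper_width: 0.005
```

Emit:
drive_tool(series=[-1,0,0,0,0,0,0.131,-1,0,0,0,0,0,0.131,-1,0,0,0,0,0,0.131,-1,0,0,0,0,0,0,-1,0,0,0,0,0,0,-1,0,0,0,0,0,0])

```text
t: 2.35
eef_pos: [0.5403, -0.236, 0.2533]
tool_rot: [-0.0, 1.0, -0.024, -0.0]
contact_force: [0.4, -0.3, -0.4]
gripper_width: 0.002
```

```bash
python3 - <<'E'
from station import bot
import cv2,numpy as np
c=bot.read_camera('wrist');im=c['pixels'];o=bot.get_obs();print(o['eef_pos'])
R=cv2.Rodrigues(np.array(c['rvec'],float))[0];t=np.array(c['tvec'],float).ravel();K=c['camera_matrix']
def pr(p):
    q=R@np.array(p)+t;th=np.arctan2(np.hypot(q[0],q[1]),q[2]);d=q[:2]/np.hypot(q[0],q[1])
    return K[:2,2]+K[0,0]*th*d
tip=o['eef_pos']-[0,0,.022]
S=[('pad',[.542,-.2336,.118]),('w1',[.5721,-.2018,.144]),('w2',[.5691,-.2743,.144]),('w3',[.5022,-.2713,.144]),('w4',[.5048,-.1988,.144]),('tip',tip)]
for n,p in S:
    u=pr(p);print(n,u.round(1));cv2.drawMarker(im,tuple(int(round(v)) for v in u),(255,0,255),0,7,1)
cv2.imwrite('pics/w1.png',im)
E
```

```text
[ 0.54028404 -0.23598232  0.25325129]
pad [319.8 228.4]
w1 [267.5 198. ]
w2 [381.1 197.3]
w3 [376.4 291.5]
w4 [272.6 292.7]
tip [324.3 308.7]
```

View pics/w1.png

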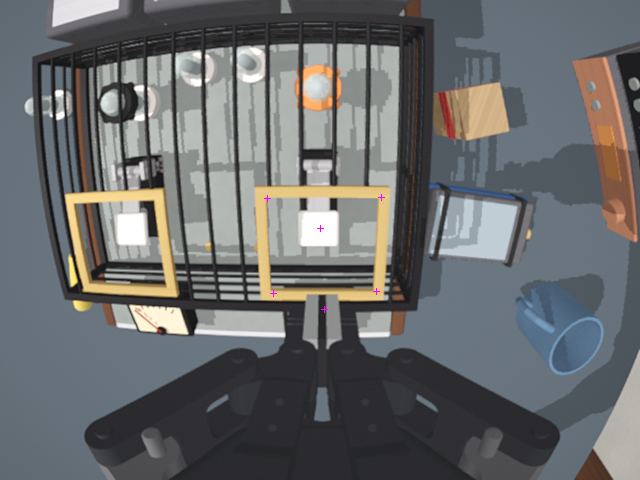

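The wrist view agrees with the estimates: the predicted pad marker (320,228) is at the centre of the white pad, and the window corners match to about 3 px. The orange valve at (318,88) is behind this pad. Next I'll descend to just above the pad.

Emit:
drive_tool(series=[-1,0,-1.5,12.5,0,0,0,-1,0,0,12.5,0,0,0,-1,0,0,12.5,0,0,0,-1,0,0,12.5,0,0,0,-1,0,0,12.5,0,0,0,-1,0,0,12.5,0,0,0,-1,0,0,12.5,0,0,0,-1,0,0,8,0,0,0,-1,0,0,0,0,0,0,-1,0,0,0,0,0,0])

```text
t: 3.65
eef_pos: [0.5407, -0.2345, 0.1582]
tool_rot: [0.0, 1.0, -0.025, 0.0]
contact_force: [0.2, 0.7, -0.5]
gripper_width: 0.001
```

```bash
python3 - <<'E'
from station import bot
import cv2
c=bot.read_camera('wrist')['pixels'];cv2.imwrite('pics/w2.png',c)
E
```

```text
(no output)
```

View pics/w2.png

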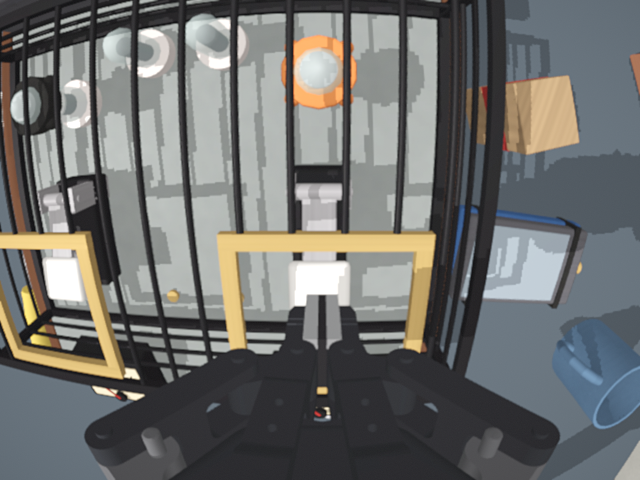

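The fingertips (305–340, 295–350) are inside the window and over the white pad (320,285). The knuckles at (230–415, 355) look wide, so I'll check how high they sit against the frame before going deeper.

```bash
python3 - <<'E'
from station import bot
import cv2,numpy as np
c=bot.read_camera('wrist');o=bot.get_obs()
R=cv2.Rodrigues(np.array(c['rvec'],float))[0];t=np.array(c['tvec'],float).ravel();K=c['camera_matrix']
C=-R.T@t;p0=o['eef_pos'];T=np.array([[np.cos(-.05),np.sin(-.05),0],[-np.sin(-.05),np.cos(-.05),0],[0,0,1]])
T[1]=[np.sin(.05),np.cos(.05),0]
print('cam rel tip',(T@(C-p0+[0,0,.022])*1000).round(1))
for u in [(305,297),(340,297),(290,312),(355,312),(270,350),(375,350),(228,352),(416,352),(88,440),(556,440)]:
    v=(np.array(u)-K[:2,2])/K[0,0];th=np.hypot(*v);d=np.r_[v/th*np.sin(th),np.cos(th)];d=T@(R.T@d)
    c0=T@(C-p0+[0,0,.022])
    print(u,[(x,(1000*(c0+d*(x/1000-c0[0])/d[0]))[1:].round(1)) for x in(5,11,15)])
E
```

```text
cam rel tip [ 81.6   1.3 143.1]
(305, 297) [(5, array([ 8.5, -1.7])), (11, array([7.9, 9.6])), (15, array([ 7.5, 17.2]))]
(340, 297) [(5, array([-6.9, -1.7])), (11, array([-6.3,  9.6])), (15, array([-5.8, 17.2]))]
(290, 312) [(5, array([14.1, 11.5])), (11, array([13.1, 21.8])), (15, array([12.4, 28.7]))]
(355, 312) [(5, array([-12.4,  11.5])), (11, array([-11.4,  21.8])), (15, array([-10.7,  28.7]))]
(270, 350) [(5, array([19.1, 38.2])), (11, array([17.7, 46.4])), (15, array([16.7, 51.9]))]
(375, 350) [(5, array([-17.3,  38.3])), (11, array([-15.8,  46.5])), (15, array([-14.9,  51.9]))]
(228, 352) [(5, array([33.6, 40.4])), (11, array([31.1, 48.4])), (15, array([29.4, 53.8]))]
(416, 352) [(5, array([-31.5,  40.4])), (11, array([-28.9,  48.5])), (15, array([-27.2,  53.8]))]
(88, 440) [(5, array([64.7, 88.2])), (11, array([59.7, 92.5])), (15, array([56.4, 95.4]))]
(556, 440) [(5, array([-62.5,  88.3])), (11, array([-57.5,  92.6])), (15, array([-54.1,  95.5]))]
```

Knuckle undersides are at least 40 mm above the tips and ±31 mm wide. At the stop the frame is about 37 mm above the tips, with an opening of ±36 mm, so they clear. I'll centre slightly in y and press slowly.

Emit:
drive_tool(series=[-1,0,1,3,0,0,0,-1,0,0,3,0,0,0,-1,0,0,3,0,0,0,-1,0,0,3,0,0,0,-1,0,0,2,0,0,0,-1,0,0,2,0,0,0,-1,0,0,2,0,0,0,-1,0,0,2,0,0,0,-1,0,0,0,0,0,0,-1,0,0,0,0,0,0])

```text
t: 5.0
eef_pos: [0.5403, -0.2355, 0.1379]
tool_rot: [0.0, 1.0, -0.025, -0.0]
contact_force: [-0.6, 0.5, 1.9]
gripper_width: 0.001
```

Emit:
drive_tool(series=[-1,0,0,1.5,0,0,0,-1,0,0,1.5,0,0,0,-1,0,0,1.5,0,0,0,-1,0,0,1.5,0,0,0,-1,0,0,1,0,0,0,-1,0,0,0,0,0,0,-1,0,0,0,0,0,0])

```text
t: 5.88
eef_pos: [0.5397, -0.2355, 0.1307]
tool_rot: [-0.0, 1.0, -0.025, -0.001]
contact_force: [-4.4, 1.2, 5.8]
gripper_width: -0.004
```

Emit:
drive_tool(series=[-1,-0.5,0,1,0,0,0,-1,-0.5,0,1,0,0,0,-1,0,0,0,0,0,0,-1,0,0,0,0,0,0])

```text
t: 6.38
eef_pos: [0.5395, -0.2355, 0.1291]
tool_rot: [0.0, 1.0, -0.025, 0.0]
contact_force: [-3.0, -0.1, 6.6]
gripper_width: 0.002
```

```bash
python3 - <<'E'
from station import bot
import cv2,numpy as np
a=bot.read_camera('wrist')['pixels'][200:400,170:480]
t=bot.read_camera('top')['pixels'][180:292,300:435]
a=cv2.resize(a,(496,320),interpolation=2);t=cv2.resize(t,(300,249),interpolation=2)
im=np.zeros((320,796,3),np.uint8);im[:,:496]=a;im[:249,496:]=t
cv2.imwrite('pics/w3.png',im);print(bot.get_obs()['contact_force'])
E
```

```text
[-3.77998431  0.6910376   6.13006057]
```

View pics/w3.png

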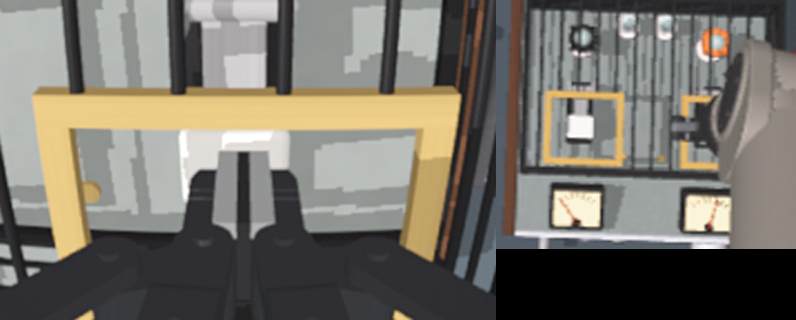

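The fingers are on the pad and clear of the frame. The right meter's needle has swung past vertical and the left one is at rest. I'll press on until the stop shows as a steep rise in force.

Emit:
drive_tool(series=[-1,0,0,1,0,0,0,-1,0,0,1,0,0,0,-1,0,0,0,0,0,0,-1,0,0,0,0,0,0])

```text
t: 6.98
eef_pos: [0.5395, -0.2355, 0.1277]
tool_rot: [0.0, 1.0, -0.025, 0.0]
contact_force: [-6.1, 0.2, 11.1]
gripper_width: 0.001
```

Emit:
drive_tool(series=[-1,0,0,1,0,0,0,-1,0,0,0,0,0,0,-1,0,0,0,0,0,0])

```text
t: 7.35
eef_pos: [0.5395, -0.2355, 0.1274]
tool_rot: [0.0, 1.0, -0.025, 0.0]
contact_force: [-7.2, 2.0, 16.7]
gripper_width: -0.003
```

```bash
python3 - <<'E'
from station import bot
import cv2,numpy as np
t=bot.read_camera('top')['pixels'][180:292,300:435]
w=bot.read_camera('wrist')['pixels']
im=np.zeros((448,700,3),np.uint8);im[:336,:405]=cv2.resize(t,(405,336),interpolation=2);im[:221,405:]=cv2.resize(w,(295,221),interpolation=3)
cv2.imwrite('pics/f.png',im);o=bot.get_obs();print(o['t'],o['eef_pos'],o['contact_force'])
E
```

```text
7.45 [ 0.53953568 -0.23553052  0.12739048] [-8.49934297  1.57460545 15.90172342]
```

View pics/f.png

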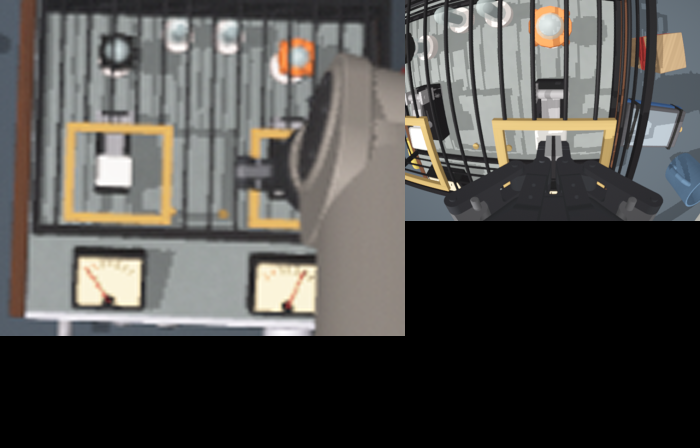

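The right needle has swung fully to the right, from (289,305) to (303,272). The left needle is at rest, the cage hasn't moved, and the force is a steady 16 N against the stop.

```bash
python3 -c "
from station import bot
print(bot.hand_in());o=bot.get_obs();print(o['t'],o['eef_pos'],o['contact_force'])"
```

```text
the job is handed in; nothing more can be done
None
the job is handed in; nothing more can be done
```

The right test lever, in front of the orange-ringed valve, is pressed down on its stop. I handed the job in at about 7.5 s with the shut fingertips still holding it.

- **Lever down:** in the last step the tool moved only 0.3 mm for about 5 N more, which is the stop. The fingertips were at a height of about 105 mm, where the stop was expected. The push was steady at about 16 N downward, well under the 40 N limit, and the right meter's needle had swung fully over.
- **Everything else:** the left meter's needle stayed at rest, and the cage looked unmoved in the last pictures. The fingers were inside the window and clear of its frame. I judged all this by eye and did not measure the other things on the desk again.
- **One odd reading:** there was also a sideways force of about 7–8 N toward the front of the amplifier. I put it down to friction and the slope of the lever pad, because the pictures showed nothing touching the frame or the valves. I couldn't confirm that separately.

The hand-in gives no verdict, so I don't know the result.

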